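# Close a dust filter box and hold its cover down

### The arm

A 7-joint arm with a two-finger parallel gripper is mounted at the origin on the work surface. World frame = base frame: x ahead of the robot, y to its left, z up, the work surface at z = 0. Lengths are in m, angles in rad, forces in N, time in s.
With the tool pointing down it reaches from about 0.425 to 0.925 m from the base axis. Payload 6.8 kg.
Tool frame: the origin (TCP) lies midway between the tips of the shut fingers; the grasp point (between the pads) lies 19 mm behind it; z points along the fingers, y is the line along which they close (so a half turn about z gives the same grasp; the last joint's range is limited). The gripper opens to 85 mm and grips with 20 to 120 N. Pads are 22 mm wide; open, the fingers measure 114 mm over their backs; the gripper's body (76 mm by 85 mm) begins 54 mm behind the grasp point. The pads swing forward as they close: fully open they stand 13 mm farther back than shut.
Start: joints at [-1.326, 0.477, 0.022, 1.555, -0.011, 1.109, -0.083], TCP at [0.233, 0.633, 0.231] pointing down, gripper open.
Joint ranges: [-2.96, 2.96], [-0.34, 2.1], [-1.41, 1.46], [0.24, 2.44], [-1.37, 4.51], [0.17, 1.92], [-2.96, 2.96]. Speed limits (rad/s): [2.39, 2.39, 3.14, 3.14, 3.14, 3.14, 3.14].

### API

Orientations are given as a rotation vector (axis times angle).
In Python, from bench import r gives the robot as it stands. The module is installed in compiled form; this text tells all that it offers.
- The arm moves only by the tool apply_moves, never from a script. Its argument "rows" is a list of rows, each a list of 6 numbers: the shift along the tool's x, y, z scaled (see below), then the turn, a rotation vector about the tool's x, y, z scaled (see below). A call has 1 to 5 rows; each row is the pose to reach, as a shift and turn from the pose commanded when the call began, along the tool's axes at that moment; what a row does not reach only later rows make up. The controller multiplies each number of a shift by 0.25 m and each number of a turn by 90 degrees. A row lasts 1/8 s, in which the tool goes at most 62.5 mm and 10.7 degrees, less where a joint would pass 70% of its speed; a pose out of reach is approached as far as the arm can. A call with a number of a shift or a turn outside -1 to 1 is refused whole. A call with a gripper value outside its range is refused whole. "claw" is the opening, from 0 (shut) to 1 (fully open), set as the call begins (left out, the last holds). The fingers move at their own pace and stop on an object; "newtons" is the grip in N (left out, the last holds). Time passes only in rows, so rows that repeat a pose let the fingers close. It gives the time, the measured TCP pose, the force, the opening and the grip force at its end, in the units of the state.
- r.get_obs(): the state, without advancing time (a new reading comes with each control period).
- r.grab_frame(name): name is "side" or "top"; returns a dict with "pixels" (400x640x3 uint8, red, green, blue), "intrinsics" (3x3 intrinsics, pixels), "eye" and "attitude" of the camera in the world. Camera axes: x right, y up, looking along -z (the intrinsics and any distortion apply to the point x, -y, -z); pixel columns grow to the right and rows downward; lengths in m; the calibration is good to about 2 mm. A picture is of the moment at which its call begins. There is no depth.
- r.hand_in(): hands the job in; it is judged then, once.
Trained networks look in a picture, given as the dict that the camera call returned (one of the last four; its "shot" number tells which), for a name from the list of things; names that differ only in an ending like _2 or _b are one class to them, and where a whole thing is asked for, a point or a joint stands for the part that bears it (a point fixed in the world has none). Each returns a list of dicts, best first, with "conf" (0 to 1); they miss things now and then, are a little off and sometimes report something else, mostly with a low value. They report only what shows in the picture. A call takes as long as a camera call. They do not tell look-alikes from the thing itself.
- r.search_frame(picture, thing): "rect" ([left, top, width, height] in pixels, round what is visible of it).
- r.outline_of(picture, thing): "pixels" (400x640 bool, what is visible of it) and "rect" ([left, top, width, height] in pixels, round what is visible of it).
- r.landmark_of(picture, thing): "point" ([column, row] in pixels: a listed point, or the origin of a listed thing).
The state is a dict: "clock": time; "joints": joint angles; "qvel": joint speeds; "tau": joint torques, N m; "tcp_pos": TCP position; "orientation": TCP orientation; "contact_force": force on the tool from outside, world axes, zero at the start; "moment": the same for the moment, N m; "grip_width": finger opening in m; "gripper_force": force on a finger pad.
Only numpy, scipy, OpenCV 4.12 (cv2) and the standard library are available. Lean on these libraries where they do the work, as an engineer would, in place of code of your own. Each camera call takes 0.05 s, during which the arm holds its last target. There are 200 camera calls.

### The job

The service cover of the dust filter box lies loose in its frame. Swing the toggle clamp's handle down over centre so that it locks on one end of the cover, then turn the wing fastener at the other end until the wing is in line with the two index ribs beside it, so that its cross-bar meets the slot below. Let go of the wing, press the cover fully down onto the frame and finish while still holding it pressed flush, your fingers clear of the wing so that I can lock it; leave the other things on the bench where they are.

Things in the scene. Friction and masses are not known exactly. Their poses are not given: they have to be found in the camera images.
- unit: Dust filter box, white sheet steel, 190 mm (x) by 340 mm (y), fixed on the bench. Origin on the bench, under the cover's middle. Its y axis runs from the wing fastener end (-y) to the toggle clamp end (+y), x across the box. It reaches from y = -135 to +205 mm. A 50 mm wide hose spigot stands 32 mm out of its -y end and another out of its +x side, 50 mm above the bench.
- cover_mid (a point): Middle of the cover's top face: a loose steel plate, 150 (x) by 200 (y) by 5 mm, 0.4 kg, in the frame with 3 mm play. At the start its wing end (-y) is propped 13 mm above the seat by the cross-bar. Clamped and with the bar in the slot, the wing end stays some 3 mm proud on the gasket; about 10 N pressed near the middle brings it to the seat, its top 100 mm above the bench, flush with the rim.
- cover_corner_near (a point): Point on the cover's top face by its corner at the wing end: 70 mm towards -x and 95 mm towards -y from the middle of the top face. 100 mm above the bench when the cover is fully down.
- cover_corner_far (a point): The same by the other corner at the wing end: 70 mm towards +x and 95 mm towards -y from the middle of the top face.
- wing (a joint): Angle (rad) of the quarter-turn wing fastener, counter-clockwise seen from above; it turns either way without a stop, against slight friction. At 0 or pi the wing lies along the cover's x axis, in line with the two index ribs, and the cross-bar under the cover is in line with the slot; within about 0.15 of that it enters the slot. At the start between 0.55 and 2.59.
- wing_grip (a point): Point on the fastener's axis, 15 mm above the cover's top face, 70 mm from the cover's middle towards -y. The wing is an upright steel plate 40 mm long (this point's x axis) and 8 mm thick; its top edge is 28 mm above the cover. Its round foot is 26 mm wide, 3 mm high. The index ribs lie flat on the cover, 26 to 40 mm either side of the axis, along the cover's x.
- clamp (a joint): Angle (rad) of the toggle clamp's handle: 0 raised (80 degrees above level, arm lifted), growing as it swings outwards (+y) and down, 1.36 at the centre point, 1.43 at the stop, locked, the handle about level. The handle drives the clamp arm, whose rubber foot comes down on the cover 80 mm from its middle. It stays where left (friction, 2 N at the grip) and needs some newtons to pass the centre.
- clamp_grip (a point): Point in the outer half of the handle's black rubber grip, 18 mm wide (along the box's x) and 15 mm thick; its free end is 20 mm farther out. It moves on an arc of 87 mm radius about clamp_pivot, in the box's upright y-z plane: at the start 87 mm above the pivot, when locked 86 mm out towards +y and 17 mm above it.
- clamp_pivot (a point): Handle pivot of the toggle clamp, axis along the box's x: 176 mm from the box's origin towards +y, 123 mm above the bench, 28 mm above the deck that carries the clamp. The lifted clamp arm stands upright 34 mm from it towards -y and ends some 65 mm above it.
- old_filter: Used filter element, cardboard frame 90 by 110 by 28 mm, lying on the bench. Not to be disturbed.
- dust_brush: Dusting brush 190 mm long with wooden handle, lying on the bench. Not to be disturbed.
- plaster_model: Plaster model of a dental arch, 55 by 60 by 24 mm. Not to be disturbed.
- mixing_bowl: Green plaster mixing bowl, 124 mm in diameter, 75 mm high. Not to be disturbed.
- wash_bottle: White wash bottle, 64 mm in diameter, 195 mm high with its spout. Not to be disturbed.
- tape_roll: Roll of tape lying flat, 90 mm in diameter, 25 mm high. Not to be disturbed.
- plaster_spatula: Plaster spoon 190 mm long with wooden handle. Not to be disturbed.
- frame (a point): Middle of the frame's opening in the top of the box, at the level of the seat on which the cover lies when pressed home: 95 mm above the bench. The frame's raised rim around the cover is 5 mm higher (100 mm). A soft black gasket stands 5 mm above the seat. The slot for the cross-bar, 30 by 12 mm, long along the box's x, lies 70 mm towards -y, hidden by the cover.
Things that resemble listed ones, but are neither listed nor needed, are in the scene too. Leave any green or pink look-alike of the part that bears cover_mid alone.

How it is judged:
On the way, in this order (a step that is already met when the one before it is completed fails the run):
1. the toggle clamp's handle is swung over centre and locked (value of joint clamp above 1.38 rad), for 0.2 s.
2. the wing is in line with the slot, the clamp still locked (angle between the x axis of wing_grip and the x axis of unit, either way round below 0.2 rad and value of joint clamp above 1.38 rad), for 0.2 s.
At the end, for the whole second after the job is handed in: The clamp handle is locked past centre (over 1.38 rad), the wing is within 0.2 rad of the slot's direction, the cover's middle and both its corners at the wing end are within 1.5 mm of flush with the frame's rim, the fingers press on the cover with more than 3 N, and they do not touch the wing (all of step 2 and z of each of cover_corner_near, cover_corner_far, cover_mid in the frame of unit below 0.1015 m and contact force between the fingers and cover above 3 N and not (contact force between the fingers and wing above 0.3 N)); the arm keeps its last pose, push and grip.
It fails at once if a bystander is disturbed (distance of any of old_filter, dust_brush, plaster_model, mixing_bowl, wash_bottle, tape_roll, plaster_spatula from where it was at the start of the episode above 0.03 m).
It also fails if it takes over 72 s, if anything falls off the work surface, if the arm or the gripper's body presses on something with over 40 N, if the wrist force passes 120 N, or if a joint passes its speed limit or range.

## Working session

There is one attempt and no reset: what is moved stays moved. The work goes in short steps, Python scripts to look and compute and a tool call to move; the robot and the scene stay as the last step left them, time stands still between calls to the robot, and variables do not carry over. Pictures are saved under pics/ and viewed, at most 10 in all, crops included, and the job is handed in when it is done.

Besides the shell and the picture viewer there is one more tool, called in YAML: its name, and indented under it one key for each argument. apply_moves: Moves the arm, as the interface text tells. Its arguments: {"type":"object","properties":{"rows":{"type":"array","items":{"type":"array","items":{"type":"number"}}},"claw":{"type":"number"},"newtons":{"type":"number"}},"required":["rows"]}

```bash
mkdir -p pics
cat > h.py <<'E'
import numpy as np, cv2
from bench import r
from scipy.spatial.transform import Rotation as R
def mat(a):
    a=np.array(a,float)
    return a if a.shape==(3,3) else (R.from_rotvec(a).as_matrix() if a.size==3 else R.from_quat(a).as_matrix())
def ray(f,px):
    K=np.array(f["intrinsics"]);p=np.linalg.inv(K)@[px[0],px[1],1]
    return np.array(f["eye"]),mat(f["attitude"])@[p[0],-p[1],-p[2]]
def atz(f,px,z):
    e,d=ray(f,px); return e+d*(z-e[2])/d[2]
def proj(f,X):
    p=mat(f["attitude"]).T@(np.array(X)-f["eye"]); q=np.array(f["intrinsics"])@[p[0],-p[1],-p[2]]
    return q[:2]/q[2]
def tri(obs):
    A=np.zeros((3,3));b=np.zeros(3)
    for f,px in obs:
        e,d=ray(f,px);d=d/np.linalg.norm(d);P=np.eye(3)-np.outer(d,d);A+=P;b+=P@e
    return np.linalg.solve(A,b)
def save(f,n): cv2.imwrite("pics/"+n,cv2.cvtColor(f["pixels"],cv2.COLOR_RGB2BGR))
def plan(target,rot=None):
    "shift/turn in scaled tool units from measured pose"
    o=r.get_obs();T=mat(o["orientation"])
    s=T.T@(np.array(target)-o["tcp_pos"])/0.25
    t=np.zeros(3) if rot is None else R.from_matrix(T.T@rot).as_rotvec()/(np.pi/2)
    return s.round(4),t.round(4)
E
python3 - <<'E'
from h import *
np.set_printoptions(precision=4,suppress=True)
o=r.get_obs();print(o["orientation"],o["tcp_pos"],o["clock"])
fs={n:r.grab_frame(n) for n in("side","top")}
for n,f in fs.items():
    save(f,n+"0.png");print(n,f["eye"],f["attitude"],f["intrinsics"],[k for k in f])
    for t in["unit","cover_mid","cover_corner_near","cover_corner_far","wing_grip","clamp_grip","clamp_pivot","frame"]:
        print(t,[(round(d["conf"],2),np.round(d["point"],1)) for d in r.landmark_of(f,t)[:3]])
E
```

```text
[-0.5513 -3.0926  0.0028] [0.233  0.6328 0.2303] 0.0
side [ 0.3299 -1.1161  0.8088] [ 1.0385 -0.074  -0.168 ] [[362.7751   0.     324.8675]
 [  0.     362.7751 198.6369]
 [  0.       0.       1.    ]] ['pixels', 'intrinsics', 'eye', 'attitude', 'shot']
unit [(0.55, array([336.2, 250.6]))]
cover_mid [(0.96, array([280.7, 202. ])), (0.78, array([337.2, 222.1])), (0.64, array([239.2, 298.4]))]
cover_corner_near [(0.74, array([320.4, 244.7])), (0.6, array([245.4, 269.2])), (0.6, array([268.8, 186.6]))]
cover_corner_far [(0.96, array([203.9, 287.4])), (0.71, array([365.7, 238.7])), (0.65, array([250.8, 202.2]))]
wing_grip [(0.6, array([227.8, 280.9])), (0.59, array([336.1, 232.4])), (0.46, array([265.8, 192. ]))]
clamp_grip [(0.56, array([334.7, 224.8])), (0.52, array([328.1, 175. ]))]
clamp_pivot [(0.86, array([327.1, 195. ])), (0.64, array([325.6, 185.8]))]
frame [(0.36, array([339. , 231.1]))]
top [ 0.1914 -0.0293  1.8603] [ 0.1252 -0.131  -1.5434] [[487.4105   0.     325.6492]
 [  0.     487.4105 206.12  ]
 [  0.       0.       1.    ]] ['pixels', 'intrinsics', 'eye', 'attitude', 'shot']
unit []
cover_mid [(0.9, array([348.2, 197.3])), (0.75, array([394. , 286.7])), (0.69, array([249. , 240.2]))]
cover_corner_near [(0.9, array([366.2, 280.7])), (0.86, array([372.4, 217.6])), (0.64, array([336.2, 238.8]))]
cover_corner_far [(0.79, array([246. , 277.7])), (0.76, array([383. , 315.8])), (0.61, array([374.7, 175.4]))]
wing_grip [(0.6, array([234.5, 256.3])), (0.54, array([377.7, 175.8])), (0.47, array([368., 197.]))]
clamp_grip [(0.63, array([299.5, 184.6]))]
clamp_pivot [(0.71, array([299.3, 191.1]))]
frame []
```

View pics/side0.png

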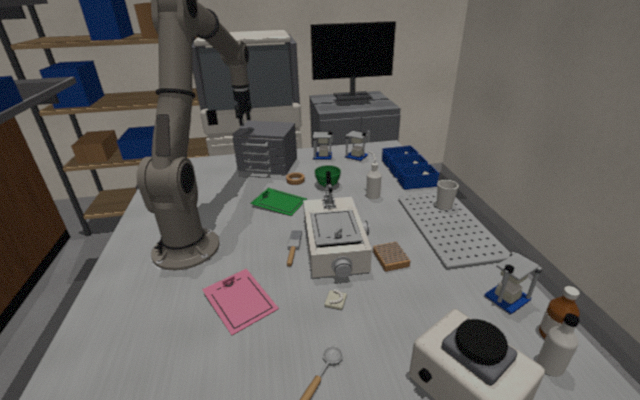

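View pics/top0.png

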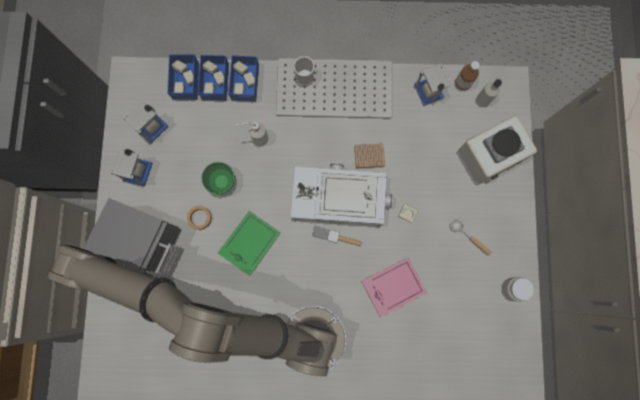

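Candidates for the cover: the white box's cover at top (348,197) / side (337,222), the green plate at (249,240) / (281,202), and the pink plate at (394,287) / (239,298). I choose the white box's cover, since it sits in a frame with the toggle clamp. Next I check it in a close crop and fit the pose.

```bash
cat > fit.py <<'E'
from h import *
from scipy.optimize import least_squares
loc={"cover_mid":(0,0,.107),"cover_corner_near":(-.07,-.095,.112),"cover_corner_far":(.07,-.095,.112),"wing_grip":(0,-.07,.126),
"clamp_grip":(0,.176,.21),"clamp_pivot":(0,.176,.123),"unit":(0,0,0),"frame":(0,0,.095)}
def U(p,X): c,s=np.cos(p[2]),np.sin(p[2]); return np.array([p[0]+c*X[0]-s*X[1],p[1]+s*X[0]+c*X[1],X[2]])
E
python3 - <<'E'
from fit import *
np.set_printoptions(precision=4,suppress=True)
fs={n:r.grab_frame(n) for n in("side","top")}
m0=atz(fs["top"],(350,196),.105);print("mid",m0, "wingish",atz(fs["top"],(368,197),.126),"clamp",atz(fs["top"],(306,190),.12))
p0=[m0[0],m0[1],0]
w=atz(fs["top"],(368,197),.126)-m0;p0[2]=np.arctan2(w[1],w[0])+np.pi/2
obs=[]
for n,f in fs.items():
    for t in loc:
        g=proj(f,U(p0,loc[t]))
        for d in r.landmark_of(f,t):
            if np.linalg.norm(np.array(d["point"])-g)<14: obs.append((f,t,d["point"],n));break
def res(p): return np.concatenate([proj(f,U(p,loc[t]))-px for f,t,px,_ in obs])
s=least_squares(res,p0,loss="soft_l1");print("pose",s.x,p0)
for (f,t,px,n),e in zip(obs,res(s.x).reshape(-1,2)): print(n,t,np.round(px,1),e)
for d in [x for f in fs.values() for x in r.landmark_of(f,"wing_grip")]: print(d["conf"],d["point"])
a=fs["top"]["pixels"][155:235,280:400];b=fs["side"]["pixels"][170:290,280:400]
a=cv2.resize(a,None,fx=6.5,fy=6.5,interpolation=cv2.INTER_CUBIC)
cv2.imwrite("pics/ctop.png",a[:,:,::-1]);cv2.imwrite("pics/cside.png",cv2.resize(b,(600,600),interpolation=cv2.INTER_CUBIC)[:,:,::-1])
E
```

```text
mid [ 0.521  -0.1208  0.105 ] wingish [ 0.5149 -0.185   0.126 ] clamp [0.5365 0.0403 0.12  ]
pose [ 0.5282 -0.1175 -0.045 ] [np.float64(0.5209757012076253), np.float64(-0.1208409240918911), np.float64(-0.09403399866973805)]
side cover_mid [338.6 224. ] [-3.4631  0.8816]
side cover_corner_near [319.1 244.3] [-1.3282 -1.794 ]
side cover_corner_far [363.7 238.9] [-2.2851 -0.5011]
side wing_grip [337.2 231.8] [1.2593 0.4617]
side clamp_grip [325.4 172.4] [2.2693 2.3567]
side clamp_pivot [328.6 194.9] [-0.5972  0.4039]
side unit [334.  249.2] [1.2608 0.5781]
top cover_mid [349.  196.6] [ 0.1532 -2.658 ]
top cover_corner_near [374.9 218.8] [-0.7008 -4.4221]
top cover_corner_far [376.8 173.7] [-0.6257  3.0687]
top wing_grip [368.3 195.8] [ 0.4141 -1.5288]
top clamp_grip [295.9 183.4] [4.0138 1.4929]
top clamp_pivot [302.9 189.9] [-1.8738 -0.0764]
0.63 [228.3, 280.4]
0.51 [337.2, 231.8]
0.37 [265.0, 190.5]
0.58 [368.3, 195.8]
0.46 [378.8, 293.6]
0.4 [234.0, 256.7]
```

View pics/ctop.png

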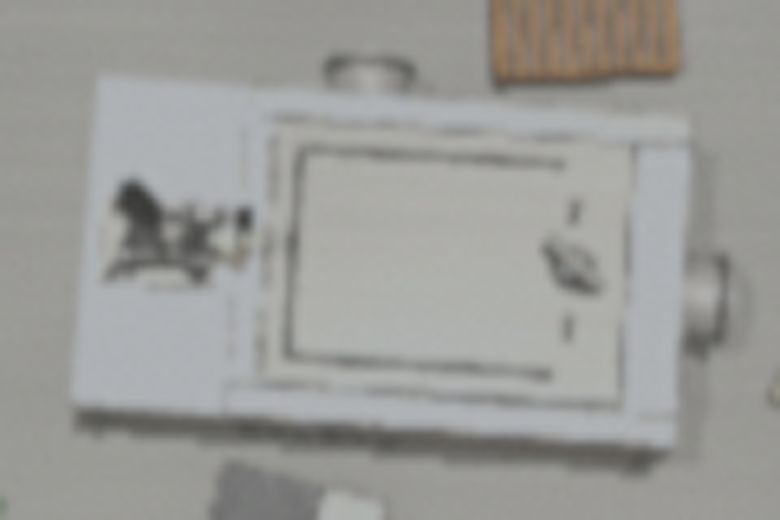

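View pics/cside.png

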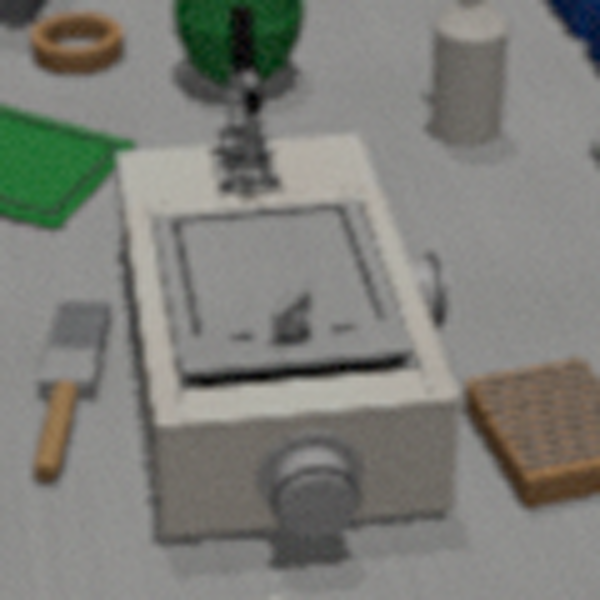

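Run:
```python
from fit import *
np.set_printoptions(precision=4,suppress=True)
fs={n:r.grab_frame(n) for n in("side","top")}
T=lambda u,v:(280+u/6.5,155+v/6.5); S=lambda u,v:(280+u/5,170+v/5)
pts=[("top",T(97,75),(.095,.205,.095)),("top",T(690,118),(.095,-.135,.1)),("top",T(72,403),(-.095,.205,.095)),("top",T(675,443),(-.095,-.135,.1)),
("top",T(574,210),(.033,-.07,.111)),("top",T(568,328),(-.033,-.07,.111)),
("side",S(157,420),(-.095,-.135,.1)),("side",S(458,395),(.095,-.135,.1)),("side",S(118,152),(-.095,.205,.095)),("side",S(360,137),(.095,.205,.095)),
("side",S(160,537),(-.095,-.135,0)),("side",S(450,515),(.095,-.135,0)),("side",S(243,336),(-.033,-.07,.111)),("side",S(343,328),(.033,-.07,.111))]
res=lambda p:np.concatenate([proj(fs[n],U(p,X))-px for n,px,X in pts])
s=least_squares(res,[.525,-.118,-.07],loss="soft_l1");p=s.x;print(p);print(res(p).reshape(-1,2))
for k in("clamp_grip","clamp_pivot","wing_grip","cover_mid"):print(k,U(p,loc[k]),proj(fs["side"],U(p,loc[k])),proj(fs["top"],U(p,loc[k])))
# wing: side crop tip (308,297)->top edge ends; top crop ends
for a in np.arange(.5,2.7,.2):
    d=np.array([np.cos(a),np.sin(a),0])*.02
    o=[]
    for sg in(1,-1):
        X=np.array([0,-.07,.139])+sg*d
        q=proj(fs["side"],U(p,X));o.append((np.array(q)-(280,170))*5)
        q=proj(fs["top"],U(p,X));o.append((np.array(q)-(280,155))*6.5)
    print(round(a,2),np.round(np.concatenate(o)))
big=cv2.resize(fs["side"]["pixels"][215:250,315:360],(675,525),interpolation=cv2.INTER_CUBIC)
cv2.imwrite("pics/wing.png",big[:,:,::-1])
```

```text
[ 0.5271 -0.1168 -0.0506]
[[ 0.5618 -0.787 ]
 [ 0.7149 -1.029 ]
 [ 0.0575 -0.8308]
 [ 0.2471 -0.2981]
 [ 0.3426 -0.7183]
 [ 0.191  -1.1589]
 [-0.7939  0.0911]
 [-0.2655 -0.592 ]
 [-0.8252 -0.7115]
 [-0.9239 -1.5164]
 [-0.1973  1.1762]
 [-0.0913 -0.2463]
 [-0.7606 -0.334 ]
 [-0.5515 -0.5399]]
clamp_grip [0.536 0.059 0.21 ] [327.6192 174.6719] [299.7052 184.9037]
clamp_pivot [0.536 0.059 0.123] [327.9541 195.2128] [300.8276 189.8339]
wing_grip [ 0.5236 -0.1867  0.126 ] [337.9709 232.1731] [368.494  194.6552]
cover_mid [ 0.5271 -0.1168  0.107 ] [334.7916 224.7908] [348.9396 194.2166]
0.5 [315. 283. 562. 221. 265. 305. 593. 286.]
0.7 [310. 281. 556. 225. 269. 308. 599. 282.]
0.9 [305. 279. 550. 229. 274. 310. 604. 278.]
1.1 [299. 277. 546. 235. 280. 312. 609. 272.]
1.3 [293. 277. 543. 241. 286. 313. 612. 265.]
1.5 [287. 276. 542. 248. 293. 313. 613. 259.]
1.7 [281. 277. 541. 255. 299. 312. 613. 251.]
1.9 [275. 278. 543. 262. 305. 311. 612. 244.]
2.1 [270. 280. 545. 269. 310. 309. 610. 238.]
2.3 [266. 283. 549. 275. 314. 306. 606. 232.]
2.5 [262. 286. 554. 280. 318. 303. 601. 227.]
```

View pics/wing.png

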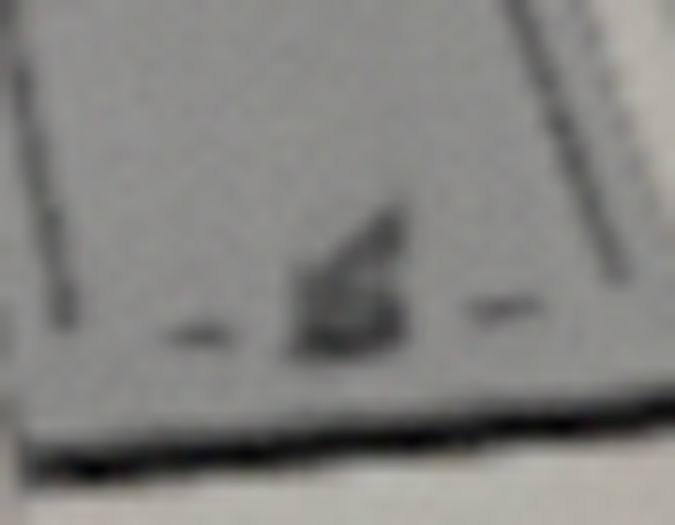

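The close crop shows the right part: a loose cover propped up in the white box, clamp handle upright. The wing runs from (274,312) to (310,292) in the side crop, about +0.8 rad, so the short turn is about -0.8. Next I plan the approach to the clamp handle.

```bash
cat >> fit.py <<'E'
P=np.array([.5255,-.1165,-.0506])
def rotz(a,sgn=1):
    "tool z down, tool y along box-y direction rotated by a (sgn flips)"
    y=sgn*np.array([-np.sin(P[2]+a),np.cos(P[2]+a),0]);z=np.array([0,0,-1.]);return np.column_stack([np.cross(y,z),y,z])
E
python3 - <<'E'
from fit import *
np.set_printoptions(precision=4,suppress=True)
o=r.get_obs();print(mat(o["orientation"]))
for s in(1,-1):
  for l in [(0,.150,.30),(0,.150,.208)]: print(s,plan(U(P,l),rotz(0,s)))
E
```

```text
[[-0.9384  0.3455  0.    ]
 [ 0.3455  0.9384 -0.    ]
 [-0.     -0.     -1.    ]]
1 (array([-1.955 , -1.8382, -0.2748]), array([-0.    ,  0.    , -0.1924]))
1 (array([-1.955 , -1.8382,  0.0932]), array([-0.    ,  0.    , -0.1924]))
-1 (array([-1.955 , -1.8382, -0.2748]), array([0.    , 0.    , 1.8076]))
-1 (array([-1.955 , -1.8382,  0.0932]), array([0.    , 0.    , 1.8076]))
```

apply_moves:
  rows:
    - [-0.1,-0.1,-0.275,0,0,0]
    - [-0.75,-0.7,-0.275,0,0,0]
    - [-0.75,-0.7,-0.275,0,0,0]
    - [-0.75,-0.7,-0.275,0,0,0]
    - [-0.75,-0.7,-0.275,0,0,0]
  claw: 0

```text
clock: 2.62
tcp_pos: [0.3504, 0.4014, 0.3006]
orientation: [0.556, 3.091, 0.001]
contact_force: [0.6, 1.0, 0.4]
grip_width: 0.0002
gripper_force: 0.0
```

apply_moves:
  rows:
    - [-0.85,-0.8,0,0,0,0]
    - [-0.85,-0.8,0,0,0,0]
    - [-0.85,-0.8,0,0,0,0]
    - [-0.85,-0.8,0,0,0,0]
    - [-0.85,-0.8,0,0,0,0]

```text
clock: 3.25
tcp_pos: [0.48, 0.1401, 0.3005]
orientation: [0.556, 3.091, 0.0]
contact_force: [-0.0, 0.5, 1.0]
grip_width: -0.0004
gripper_force: 0.0
```

Run:
```python
from fit import *
np.set_printoptions(precision=4,suppress=True)
o=r.get_obs();print(o["tcp_pos"],o["joints"],o["grip_width"],o["clock"],plan(U(P,(0,.150,.30)),rotz(0)))
```

```text
[0.48   0.1401 0.3005] [-0.7068  0.1155  0.3285  1.8964 -0.0408  1.1353  0.8518] -0.00036278040174472277 3.25 (array([-0.3479, -0.3266,  0.002 ]), array([ 0.0002,  0.0006, -0.1944]))
```

apply_moves:
  rows:
    - [-0.348,-0.327,0,0,0,-0.194]
    - [-0.348,-0.327,0,0,0,-0.194]
    - [-0.348,-0.327,0,0,0,-0.194]
    - [-0.348,-0.327,0,0,0,-0.194]
    - [-0.348,-0.327,0,0,0,-0.194]

```text
clock: 3.88
tcp_pos: [0.532, 0.0383, 0.3]
orientation: [-0.073, -3.14, -0.001]
contact_force: [0.4, 0.5, 1.2]
grip_width: 0.0002
gripper_force: 0.0
```

Run:
```python
from fit import *
np.set_printoptions(precision=4,suppress=True)
o=r.get_obs();print(o["tcp_pos"],o["joints"],plan(U(P,(0,.150,.208)),rotz(0)))
f=r.grab_frame("side");g=r.grab_frame("top")
print(proj(g,o["tcp_pos"]),[(d["conf"],d["point"]) for d in r.landmark_of(f,"clamp_grip")])
a=cv2.resize(f["pixels"][120:240,280:400],(500,500),interpolation=cv2.INTER_CUBIC)
cv2.imwrite("pics/app.png",a[:,:,::-1])
```

```text
[0.532  0.0383 0.3   ] [-0.5275  0.1815  0.3934  1.8298 -0.0768  1.1453  1.4164] (array([-0.0056, -0.02  ,  0.3679]), array([ 0.0004, -0.0003,  0.0028]))
[304.7061 180.6197] [(0.63, [324.4, 174.8])]
```

View pics/app.png

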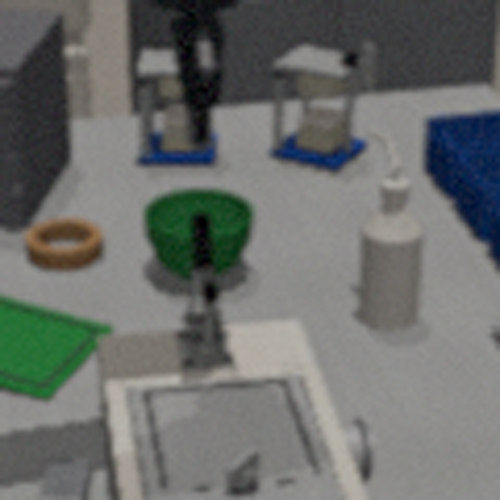

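The picture shows the shut fingers at (200,140), straight above and in line with the handle at (202,235). I descend beside it.

apply_moves:
  rows:
    - [-0.004,-0.04,0.1,0,0,0]
    - [-0.004,-0.04,0.25,0,0,0]
    - [-0.004,-0.04,0.34,0,0,0]
    - [-0.004,-0.04,0.368,0,0,0]
    - [-0.004,-0.04,0.368,0,0,0]

```text
clock: 4.65
tcp_pos: [0.533, 0.0269, 0.2083]
orientation: [0.075, 3.141, 0.0]
contact_force: [0.1, -0.1, 0.5]
grip_width: -0.0001
gripper_force: 0.0
```

Run:
```python
from fit import *
np.set_printoptions(precision=4,suppress=True)
o=r.get_obs();print(o["tcp_pos"],o["contact_force"])
for th in(0,.15,.3,.45,.6,.75,.9,1.05,1.2,1.3,1.38,1.42,1.46):
    s,c=np.sin(th),np.cos(th);y=.176+.085*s-.0075*c-.0145;z=.123+.085*c+.0075*s
    print(th,plan(U(P,(0,y,z)),rotz(0))[0])
```

```text
[0.533  0.0269 0.2083] [ 0.1494 -0.0553  0.4621]
0 [0.0009 0.0414 0.0011]
0.15 [0.0008 0.0926 0.0005]
0.3 [0.0006 0.1433 0.0075]
0.45 [0.0004 0.1923 0.0219]
0.6 [0.0003 0.2387 0.0436]
0.75 [0.0002 0.2812 0.0719]
0.9 [0.     0.3191 0.1063]
1.05 [-0.0001  0.3514  0.146 ]
1.2 [-0.0001  0.3775  0.19  ]
1.3 [-0.0002  0.391   0.2213]
1.38 [-0.0002  0.3996  0.2472]
1.42 [-0.0002  0.4031  0.2604]
1.46 [-0.0002  0.406   0.2737]
```

apply_moves:
  rows:
    - [0,0.04,0,0,0,0]
    - [0,0.093,0,0,0,0]
    - [0,0.143,0.0075,0,0,0]
    - [0,0.192,0.022,0,0,0]
    - [0,0.239,0.044,0,0,0]

```text
clock: 5.28
tcp_pos: [0.5362, 0.0876, 0.1971]
orientation: [0.074, 3.14, 0.001]
contact_force: [0.5, -0.1, 4.0]
grip_width: -0.0001
gripper_force: 1.6
```

apply_moves:
  rows:
    - [0,0.042,0.028,0,0,0]
    - [0,0.08,0.062,0,0,0]
    - [0,0.112,0.102,0,0,0]
    - [0,0.138,0.146,0,0,0]
    - [0,0.152,0.178,0,0,0]

```text
clock: 5.9
tcp_pos: [0.5375, 0.1255, 0.1517]
orientation: [-0.074, -3.141, -0.001]
contact_force: [0.1, 1.5, 2.1]
grip_width: 0.0002
gripper_force: 1.0
```

Run:
```python
from fit import *
np.set_printoptions(precision=4,suppress=True)
o=r.get_obs();print(o["tcp_pos"],o["contact_force"])
f=r.grab_frame("side")
print([(d["conf"],d["point"]) for d in r.landmark_of(f,"clamp_grip")])
for th in (1.0,1.2,1.3,1.4): print(th,proj(f,U(P,(0,.176+.087*np.sin(th),.123+.087*np.cos(th)))))
a=cv2.resize(f["pixels"][140:240,280:380],(500,500),interpolation=cv2.INTER_CUBIC)
cv2.imwrite("pics/push.png",a[:,:,::-1])
```

```text
[0.5375 0.1255 0.1517] [0.1081 1.5203 2.1203]
[(0.38, [323.0, 177.3])]
1.0 [324.9035 175.5316]
1.2 [324.7287 178.1533]
1.3 [324.6823 179.697 ]
1.4 [324.6632 181.3753]
```

View pics/push.png

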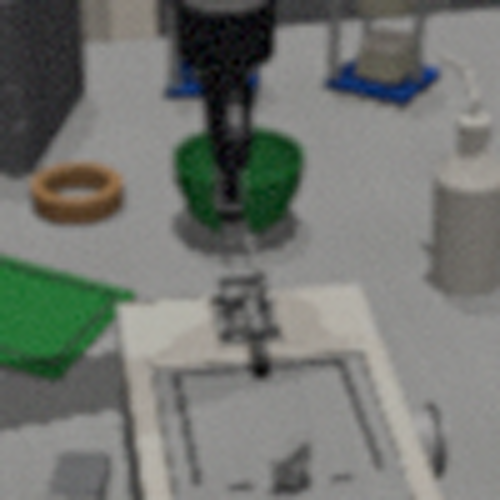

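The handle has followed and the clamp foot at (260,368) is nearly on the cover. I keep pressing down over centre.

apply_moves:
  rows:
    - [0,0.006,0.02,0,0,0]
    - [0,0.01,0.035,0,0,0]
    - [0,0.012,0.047,0,0,0]
    - [0,0.012,0.055,0,0,0]
    - [0,0.012,0.06,0,0,0]

```text
clock: 6.62
tcp_pos: [0.5378, 0.1246, 0.1471]
orientation: [-0.082, -3.139, -0.004]
contact_force: [-38.7, -11.4, 102.8]
grip_width: 0.0002
gripper_force: 51.0
```

apply_moves:
  rows:
    - [0,0,-0.045,0,0,0]
    - [0,0,-0.06,0,0,0]
    - [0,0,-0.15,0,0,0]
    - [0,0,-0.25,0,0,0]
    - [0,0,-0.3,0,0,0]

```text
clock: 7.25
tcp_pos: [0.5378, 0.1269, 0.2127]
orientation: [-0.076, -3.141, 0.001]
contact_force: [-0.5, 0.3, 0.3]
grip_width: 0.0002
gripper_force: 0.0
```

Run:
```python
from fit import *
np.set_printoptions(precision=4,suppress=True)
o=r.get_obs();print(o["tcp_pos"],o["contact_force"],o["joints"])
fs={n:r.grab_frame(n) for n in("side","top")}
for n,f in fs.items():
  for t in("clamp_grip","wing_grip","cover_mid"): print(n,t,[(round(d["conf"],2),d["point"]) for d in r.landmark_of(f,t)], proj(f,U(P,(0,.262,.14) if t=="clamp_grip" else loc[t])))
a=cv2.resize(fs["top"]["pixels"][155:235,270:400],(780,480),interpolation=cv2.INTER_CUBIC)
cv2.imwrite("pics/ct2.png",a[:,:,::-1])
a=cv2.resize(fs["side"]["pixels"][160:260,290:390],(600,600),interpolation=cv2.INTER_CUBIC)
cv2.imwrite("pics/cs2.png",a[:,:,::-1])
```

```text
[0.5378 0.1269 0.2127] [-0.4872  0.2776  0.3104] [-0.6295  0.3037  0.3497  1.89   -0.1243  0.9691  1.2983]
side clamp_grip [(0.39, [325.9, 178.7])] [324.6446 180.8509]
side wing_grip [(0.62, [328.3, 197.5]), (0.57, [230.7, 279.5]), (0.51, [336.9, 232.4]), (0.51, [264.5, 192.8]), (0.46, [370.1, 194.6])] [337.4512 232.1875]
side cover_mid [(0.95, [336.2, 227.3]), (0.78, [277.9, 202.7]), (0.61, [238.3, 295.2])] [334.3017 224.8042]
top clamp_grip [] [276.7023 187.5999]
top wing_grip [(0.63, [378.0, 294.4]), (0.58, [235.2, 257.2]), (0.41, [369.5, 196.9])] [368.4199 195.1009]
top cover_mid [(0.94, [393.9, 284.6]), (0.91, [250.1, 241.0]), (0.58, [351.3, 198.1])] [348.8634 194.6569]
```

View pics/cs2.png

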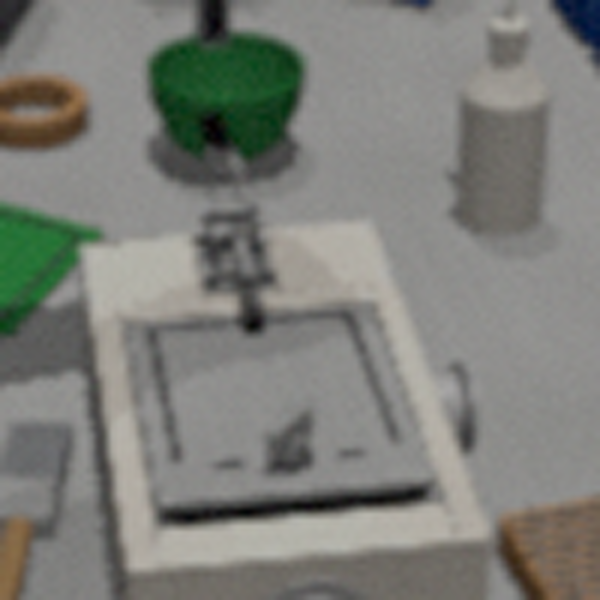

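The grip end sits at about (325,182) in the full image, where the locked position projects. The handle contact height of 147 mm matches too, so the clamp is locked. Next is the wing.

Run:
```python
from fit import *
np.set_printoptions(precision=4,suppress=True)
print(plan(U(P,(0,-.07,.23)),rotz(.8)))
f=r.grab_frame("side");g=cv2.cvtColor(f["pixels"],cv2.COLOR_RGB2GRAY)
# wing direction: weighted second moment of dark pixels above the foot
print(g[222:240,328:348])
```

```text
(array([ 0.001 , -1.2551, -0.0726]), array([-0.0001, -0.0011, -0.5077]))
[[143 144 141 143 143 143 140 141 142 141 142 140 138 139 142 144 145 141
  140 139]
 [140 144 143 146 142 141 141 141 143 140 142 139 139 140 142 141 139 142
  141 142]
 [141 145 140 143 142 144 142 142 143 139 140 143 142 138 139 141 143 141
  142 140]
 [141 140 144 141 141 143 141 142 142 139 141 141 141 136 139 143 142 142
  142 139]
 [143 140 142 145 143 143 144 143 142 140 139 140 138 134 135 138 140 143
  141 143]
 [141 142 142 144 142 140 139 141 141 139 134 138 135 134 136 142 141 143
  146 143]
 [141 141 141 142 143 145 141 140 139 135 133 132 125 114 127 140 139 140
  142 141]
 [140 142 141 141 143 141 142 141 139 133 133 117  99 102 124 140 140 140
  143 140]
 [142 140 140 144 141 142 145 138 138 131 116  91  84  93 123 141 140 141
  139 141]
 [139 139 141 139 141 140 136 136 127 113  87  81  80  98 126 140 141 140
  140 142]
 [141 141 140 141 140 130 118 110 103  88  84  92  97 106 127 140 139 139
  139 141]
 [138 140 139 141 141 131 115  94  81  79  90 103  96 115 136 142 141 137
  141 142]
 [141 140 141 143 140 137 115  87  82  77  88  88  84 104 133 141 139 136
  134 134]
 [137 133 139 139 140 137 114  90  80  79  85  80  67  84 123 141 143 136
  116 103]
 [116 117 127 135 141 138 109  85  71  73  81  72  62  78 117 137 141 136
  124 121]
 [ 91  97 117 133 138 133 104  68  61  55  63  62  75  92 121 135 142 139
  137 136]
 [125 124 131 136 139 126  98  84  83  78  79  92 113 124 134 140 140 140
  138 139]
 [135 136 135 140 136 133 123 119 119 121 126 128 136 141 140 141 139 140
  137 138]]
```

apply_moves:
  rows:
    - [0,-0.1,-0.12,0,0,-0.1]
    - [0,-1.0,-0.12,0,0,-0.54]
    - [0,-1.0,-0.12,0,0,-0.54]
    - [0,-1.0,-0.12,0,0,-0.54]
    - [0,-1.0,-0.12,0,0,-0.54]
  claw: 0.5
  newtons: 30

```text
clock: 8.32
tcp_pos: [0.5255, -0.123, 0.2424]
orientation: [1.224, -2.893, 0.0]
contact_force: [0.3, 0.1, 0.0]
grip_width: 0.043
gripper_force: 0.0
```

Run:
```python
from fit import *
np.set_printoptions(precision=4,suppress=True)
o=r.get_obs();print(o["joints"],o["grip_width"]);print(plan(U(P,(0,-.07,.19)),rotz(.85)))
```

```text
[-0.1767  0.2475  0.3479  1.8863 -0.0978  1.0243  2.5838] 0.04298304023353237
(array([ 0.1918, -0.1664,  0.2095]), array([ 0.    , -0.0001,  0.0008]))
```

apply_moves:
  rows:
    - [0.192,-0.166,0,0,0,0]
    - [0.192,-0.166,0.1,0,0,0]
    - [0.192,-0.166,0.21,0,0,0]
    - [0.192,-0.166,0.21,0,0,0]

```text
clock: 8.82
tcp_pos: [0.5203, -0.184, 0.188]
orientation: [1.215, -2.893, -0.004]
contact_force: [-0.4, 0.9, 0.5]
grip_width: 0.0426
gripper_force: 0.0
```

Run:
```python
from fit import *
np.set_printoptions(precision=4,suppress=True)
o=r.get_obs();print(o["joints"],o["grip_width"]);print(plan(U(P,(0,-.07,.119)),rotz(.85)))
f=r.grab_frame("side");g=r.grab_frame("top")
a=cv2.resize(f["pixels"][180:255,290:390],(800,600),interpolation=cv2.INTER_CUBIC)
cv2.imwrite("pics/w3.png",a[:,:,::-1])
```

```text
[-0.0681  0.3367  0.366   1.9133 -0.1482  0.9225  2.7353] 0.04257558202560224
(array([ 0.0013, -0.0125,  0.2762]), array([ 0.0025, -0.0017, -0.0028]))
```

View pics/w3.png

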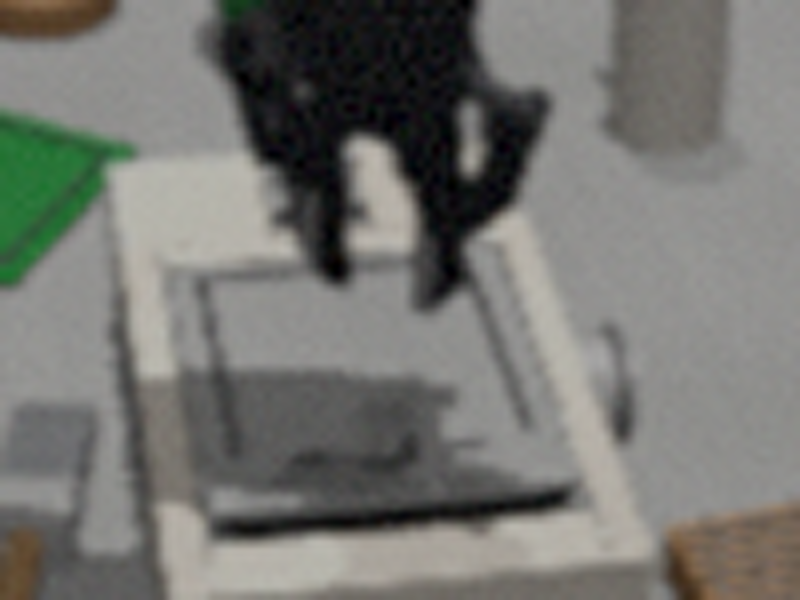

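The fingers straddle the wing, which is at about (380,435), with their middle at column 385 and their line across it. I descend and close.

apply_moves:
  rows:
    - [0,-0.012,0.1,0,0,0]
    - [0,-0.012,0.2,0,0,0]
    - [0,-0.012,0.26,0,0,0]
    - [0,-0.012,0.275,0,0,0]
    - [0,-0.012,0.275,0,0,0]

```text
clock: 9.55
tcp_pos: [0.5246, -0.1867, 0.1219]
orientation: [-1.216, 2.896, -0.001]
contact_force: [-0.2, 1.3, 0.2]
grip_width: 0.0426
gripper_force: 0.0
```

apply_moves:
  rows:
    - [0,0,0,0,0,0]
    - [0,0,0,0,0,0]
    - [0,0,0,0,0,0]
    - [0,0,0,0,0,0]
    - [0,0,0,0,0,0]
  claw: 0

```text
clock: 10.18
tcp_pos: [0.5245, -0.186, 0.122]
orientation: [-1.217, 2.895, 0.0]
contact_force: [-1.0, 3.3, 5.8]
grip_width: 0.0132
gripper_force: 29.3
```

apply_moves:
  rows:
    - [0,0,0,0,0,0]
    - [0,0,0,0,0,0]
    - [0,0,0,0,0,0]
    - [0,0,0,0,0,0]
  newtons: 60

```text
clock: 10.68
tcp_pos: [0.5246, -0.186, 0.1221]
orientation: [-1.217, 2.895, 0.0]
contact_force: [-1.9, 3.9, 6.4]
grip_width: 0.0118
gripper_force: 58.6
```

Run:
```python
from fit import *
np.set_printoptions(precision=4,suppress=True)
o=r.get_obs();print(o["joints"],o["grip_width"],o["contact_force"],o["moment"])
```

```text
[-0.0366  0.4307  0.3375  1.9584 -0.1985  0.7832  2.7802] 0.011828659469733596 [-1.9333  3.8692  6.4204] [ 0.6627  0.391  -0.0179]
```

apply_moves:
  rows:
    - [0,0,0,0,0,0.11]
    - [0,0,0,0,0,0.22]
    - [0,0,0,0,0,0.33]
    - [0,0,0,0,0,0.44]
    - [0,0,0,0,0,0.541]

```text
clock: 11.3
tcp_pos: [0.5243, -0.1872, 0.1212]
orientation: [0.094, 3.139, -0.002]
contact_force: [1.6, -2.5, -4.3]
grip_width: 0.0111
gripper_force: 58.6
```

Run:
```python
from fit import *
np.set_printoptions(precision=4,suppress=True)
o=r.get_obs();print(o["joints"],o["grip_width"],o["contact_force"],o["moment"],plan(U(P,(0,-.07,.119)),rotz(0)))
```

```text
[-0.1994  0.4663  0.5548  1.9696 -0.3363  0.7953  2.0569] 0.011139983737230855 [ 1.5866 -2.5365 -4.3456] [-0.4854 -0.2765 -0.003 ] (array([0.0097, 0.0027, 0.0086]), array([-0.0009,  0.0006, -0.0059]))
```

apply_moves:
  rows:
    - [0,0,0,0,0,0]
    - [0,0,0,0,0,0]
    - [0,0,0,0,0,0]
    - [0,0,0.016,0,0,0]
    - [0,0,0.016,0,0,0]
  claw: 0.35

```text
clock: 11.92
tcp_pos: [0.5238, -0.1864, 0.1169]
orientation: [-0.085, -3.14, -0.0]
contact_force: [-0.0, -0.8, -0.1]
grip_width: 0.0296
gripper_force: 0.0
```

apply_moves:
  rows:
    - [0,0,0,0,0,0]
    - [0,0,0,0,0,0]
    - [0,0,0,0,0,0]
    - [0,0,0,0,0,0]
    - [0,0,0,0,0,0]
  claw: 0
  newtons: 30

```text
clock: 12.55
tcp_pos: [0.524, -0.1876, 0.1175]
orientation: [0.087, 3.14, -0.002]
contact_force: [-0.3, -5.5, 1.5]
grip_width: 0.007
gripper_force: 62.1
```

apply_moves:
  rows:
    - [0,0,0,0,0,0]
    - [0,0,0,0,0,0]
    - [0,0,-0.08,0,0,0]
    - [0,0,-0.2,0,0,0]
    - [0,0.3,-0.32,0,0,0]
  claw: 0.35

```text
clock: 13.18
tcp_pos: [0.527, -0.1321, 0.1919]
orientation: [0.098, 3.139, -0.003]
contact_force: [1.1, 1.1, 0.4]
grip_width: 0.0294
gripper_force: 0.0
```

apply_moves:
  rows:
    - [0,0.05,0,0,0,0]
    - [0,0.05,0,0,0,0]
    - [0,0.05,0,0,0,0]
  claw: 0

```text
clock: 13.55
tcp_pos: [0.5272, -0.1173, 0.19]
orientation: [-0.088, -3.139, 0.001]
contact_force: [0.1, -0.3, -0.7]
grip_width: -0.0001
gripper_force: 0.0
```

Run:
```python
from fit import *
np.set_printoptions(precision=4,suppress=True)
o=r.get_obs();print(o["tcp_pos"],o["grip_width"],plan(U(P,(0,.0,.13)),rotz(0)))
f=r.grab_frame("side")
a=cv2.resize(f["pixels"][160:260,290:390],(600,600),interpolation=cv2.INTER_CUBIC)
cv2.imwrite("pics/w4.png",a[:,:,::-1])
```

```text
[ 0.5272 -0.1173  0.19  ] -9.392947239721767e-05 (array([0.0069, 0.0028, 0.2398]), array([-0.0004, -0.0007, -0.0034]))
```

View pics/w4.png

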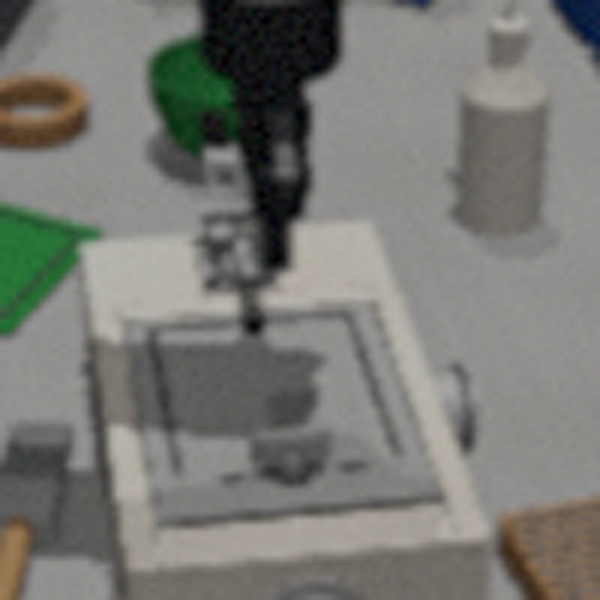

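The wing now lies in line with the ribs at (230,478) and (350,465), and the cover has dropped into place with no black gap. The clamp still looks locked. I press near the middle.

apply_moves:
  rows:
    - [0.007,-0.077,0.1,0,0,0]
    - [0.007,-0.077,0.22,0,0,0]
    - [0.007,-0.077,0.31,0,0,0]
    - [0.007,-0.077,0.335,0,0,0]
    - [0.007,-0.077,0.345,0,0,0]

```text
clock: 14.22
tcp_pos: [0.525, -0.1361, 0.1042]
orientation: [-0.088, -3.14, 0.001]
contact_force: [0.3, 0.0, -0.0]
grip_width: -0.0002
gripper_force: 0.0
```

apply_moves:
  rows:
    - [0,0,0.006,0,0,0]
    - [0,0,0.01,0,0,0]
    - [0,0,0.01,0,0,0]

```text
clock: 14.6
tcp_pos: [0.5256, -0.1354, 0.1023]
orientation: [0.085, 3.139, -0.0]
contact_force: [0.4, 0.8, 1.8]
grip_width: -0.0
gripper_force: 0.7
```

apply_moves:
  rows:
    - [0,0,0.006,0,0,0]
    - [0,0,0.01,0,0,0]
    - [0,0,0.01,0,0,0]

```text
clock: 14.98
tcp_pos: [0.5257, -0.1354, 0.1003]
orientation: [0.086, 3.139, 0.001]
contact_force: [-3.5, 0.8, 10.7]
grip_width: 0.0003
gripper_force: 5.3
```

apply_moves:
  rows:
    - [0,0,0.004,0,0,0]
    - [0,0,0.006,0,0,0]
    - [0,0,0.006,0,0,0]

```text
clock: 15.35
tcp_pos: [0.5257, -0.1355, 0.1]
orientation: [0.086, 3.139, 0.002]
contact_force: [-7.3, 2.6, 25.4]
grip_width: -0.0005
gripper_force: 12.5
```

apply_moves:
  rows:
    - [0,0,0,0,0,0]
    - [0,0,0,0,0,0]
    - [0,0,0,0,0,0]

```text
clock: 15.72
tcp_pos: [0.5257, -0.1355, 0.1]
orientation: [0.086, 3.139, 0.002]
contact_force: [-7.6, 2.7, 24.9]
grip_width: -0.0001
gripper_force: 12.5
```

Run:
```python
from fit import *
o=r.get_obs();print(o["tcp_pos"],o["contact_force"]);print(r.hand_in())
```

```text
[ 0.52569822 -0.13551905  0.10002365] [-7.61092069  2.70198489 24.85896916]
the job is handed in; nothing more can be done
None
```

I handed the job in at about 15.7 s, with no verdict returned: the clamp is locked, the wing is in line with the ribs, and the fingertips hold the cover at rim height (100 mm) with about 25 N, clear of the wing.

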